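# Lay the standing domino box down on the cork mat

### The arm

A 7-joint arm with a two-finger parallel gripper is mounted at the origin on the work surface. World frame = base frame: x ahead of the robot, y to its left, z up, the work surface at z = 0. Lengths are in mm, angles in rad, forces in N, time in s.
With the tool pointing down it reaches from about 400 to 875 mm from the base axis. Payload 4.4 kg.
Tool frame: the origin (TCP) lies between the finger pads, 19 mm behind the fingertips; this is the grasp point; z points along the fingers, y is the line along which they close (so a half turn about z gives the same grasp; the last joint's range is limited). The gripper opens to 85 mm and grips with 20 to 120 N. Pads are 22 mm wide; open, the fingers measure 114 mm over their backs; the gripper's body (76 mm by 85 mm) begins 54 mm behind the grasp point. The pads swing forward as they close: fully open they stand 13 mm farther back than shut.
Start: joints at [-1.354, 0.628, 0.038, 1.517, -0.027, 0.996, -0.02], TCP at [181.356, 624.202, 250.013] pointing down, gripper open.
Joint ranges: [-3.06, 3.06], [-0.37, 2.12], [-1.25, 1.32], [0.18, 2.47], [-1.1, 4.24], [0.23, 1.98], [-2.94, 2.94]. Speed limits (rad/s): [2.57, 2.57, 3.14, 3.14, 3.14, 3.14, 3.14].

### API

Orientations are given as [roll, pitch, yaw] about the fixed x, y, z axes, in that order (R = Rz(yaw) Ry(pitch) Rx(roll)).
In Python, from cell import monitor, viewer, workorder gives the robot as it stands.
- The arm moves only by the tool arm_command, never from a script. Its argument "series" is one flat list of numbers, 5 for each row, row after row: the opening in per cent of the stroke, from 0 (shut) to 100 (fully open), then the shift along the tool's x, y, z in cm, then the turn about the tool's z in degrees. In form: [claw, x, y, z, roll, claw, x, y, z, roll, ...]. A call has exactly 5 rows; each row is the pose to reach, as a shift and turn from the pose commanded when the call began, along the tool's axes at that moment; what a row does not reach only later rows make up. A row lasts 1/12 s, in which the tool goes at most 41.7 mm and 7.16 degrees, less where a joint would pass 70% of its speed; a pose out of reach is approached as far as the arm can. A call with a gripper value outside its range is refused whole. The fingers move at their own pace and stop on an object; the grip force is fixed at half the most. Time passes only in rows, so rows that repeat a pose let the fingers close, or fill a call up. It gives the time, the measured TCP pose, the force, the opening and the grip force at its end, in the units of the state.
- monitor.read_state(): the state, without advancing time (a new reading comes with each control period).
- viewer.get_image(name): name is "side" or "top" or "wrist"; returns (picture, depth): 384x512x3 uint8, red, green, blue; 384x512 float32, mm along the optical axis (not along the pixel's ray), 0 where there is no reading.
- viewer.camera_model(name): a dict with "mtx" (3x3 intrinsics, pixels), "R" (3x3) and "t" (3): a world point X has camera coordinates R X + t. Camera axes: x right, y down, z forward; pixel columns grow to the right and rows downward; lengths in mm; the calibration is good to about 2 mm. A picture is of the moment at which its call begins: read the wrist's pose just before it. camera_model takes no time and is no camera call; for the wrist camera it gives the pose at the moment of the call.
- workorder.finish_job(): hands the job in; it is judged then, once.
The state is a dict: "clock": time; "qpos": joint angles; "qd": joint speeds; "tau": joint torques, N m; "eef_pos": TCP position; "tool_rot": TCP orientation; "force": force on the tool from outside, world axes, zero at the start; "torque": the same for the moment, N m; "width": finger opening in mm; "gripper_force": force on a finger pad.
Only numpy, scipy, OpenCV 4.12 (cv2) and the standard library are available. Lean on these libraries where they do the work, as an engineer would, in place of code of your own. Each camera call takes 0.05 s, during which the arm holds its last target. There are 200 camera calls.

### The job

Lay the standing wooden domino box down on the cork mat without picking it up: with the fingertips slide it, still standing, squarely onto the end of the mat nearest to it, until its back face is about level with that end, then tip it over with a push near its top so that it falls onto the mat and lies flat, wholly within the mat's edges. Never lift the box, do not push it low down while it is leaning, and leave the candle, mug, plant and remote control where they are.

Things in the scene. Friction and masses are not known exactly. Their poses are not given: they have to be found in the camera images.
- box: Pale wooden box, 0.3 to 0.56 kg, standing on edge on the table. 120 mm wide (its x), 44 mm thick (its y), 80 mm tall (its z). Origin: centre of its underside. It starts off the mat, which lies to its +y or -y side. Pushed on a broad face within 25 mm of the table it slides upright (friction 0.5 to 0.7); lean the tool, tips leading, so the gripper clears its top.
- box_center (a point): Middle of the box, 40 mm above its origin along its z. Pushed above about 50 mm height the box leans; beyond about 0.5 rad it falls on by itself, turning about its lower edge on the far side. That edge stays about in place (within some 5 mm), so the lying box covers the 80 mm beyond it.
- corner0 (a point): Corner of the box at its own x = -60 mm, y = 0, z = 0 mm (middle of the thickness).
- corner1 (a point): Corner of the box at its own x = 60 mm, y = 0, z = 0 mm (middle of the thickness).
- corner2 (a point): Corner of the box at its own x = -60 mm, y = 0, z = 80 mm (middle of the thickness).
- corner3 (a point): Corner of the box at its own x = 60 mm, y = 0, z = 80 mm (middle of the thickness).
- mat: Thin fixed cork mat flat on the table: 180 mm (its x) by 160 mm (its y, pointing roughly to or from the box), 1 mm thick, no step to slide over. Origin: its centre. Its near end starts 73 to 103 mm from the box's facing side, up to 0.1 rad out of square, 10 mm sideways. A box standing 62 mm from the mat's centre along the mat's y lands in the middle.
- candle: Candle in a round glass, 86 mm across, 112 mm tall, loose, standing on the side of the box away from the mat, its axis 175 to 205 mm from the box's. To be left alone. Origin: centre of its underside.
- mug: Orange mug, 86 mm across plus a handle at its +y, 95 mm tall, loose, beyond the box as seen from the robot. To be left alone. Origin: centre of its underside.
- plant: Small succulent in a round pot, 96 mm across, about 100 mm tall, loose, beyond the box as seen from the robot. To be left alone. Origin: centre of its underside.
- remote: Black remote control lying flat, 45 x 165 x 18 mm (x, y, z), loose, between the robot and the box. To be left alone. Origin: centre of its underside.
Things that resemble listed ones, but are neither listed nor needed, are in the scene too. Several things have the shape of the box; the one meant has the colours described above.

How it is judged (in metres and radians):
On the way, in this order (a step that is already met when the one before it is completed fails the run):
1. the box stands upright on the near end of the mat (angle between box's own z axis and vertical below 0.1 rad and horizontal distance between box and mat below 0.095 m), for 0.2 s.
2. the box lies flat within the mat (angle between the y axis of box and the z axis of mat, either way round below 0.08 rad and x of corner0 in the frame of mat between -0.092 and 0.092 m and y of corner0 in the frame of mat between -0.082 and 0.082 m and x of corner1 in the frame of mat between -0.092 and 0.092 m and y of corner1 in the frame of mat between -0.082 and 0.082 m and x of corner2 in the frame of mat between -0.092 and 0.092 m and y of corner2 in the frame of mat between -0.082 and 0.082 m and x of corner3 in the frame of mat between -0.092 and 0.092 m and y of corner3 in the frame of mat between -0.082 and 0.082 m), for 0.2 s.
At the end, for the whole second after the job is handed in: The box lies flat on the table (within 0.08 rad) and at rest, all four corners within the outline of the mat (2 mm allowed) (all of step 2 and height (world z) of box_center below 0.027 m and linear speed of box below 0.02 m/s); the robot touches nothing.
It fails at once if the candle, mug, plant or remote is moved more than 15 mm or tipped (distance of any of candle, mug, plant, remote from where it was at the start of the episode above 0.015 m or angle between any of candle, mug, plant, remote's own z axis and vertical above 0.2 rad).
It fails at once if the box is lifted or carried (height (world z) of box_center above 0.053 m or (angle between box's own z axis and vertical below 0.1 rad and height (world z) of box above 0.015 m) or (angle between the y axis of box and the z axis of mat, either way round below 0.08 rad and height (world z) of box_center above 0.036 m)).
It fails at once if the leaning box is pushed low down instead of near its top (the TCP under 50 mm) (angle between box's own z axis and vertical between 0.2 and 1.2 rad and contact force between the fingers and box above 1 N and height (world z) of the grasp point below 0.05 m).
It also fails if it takes over 58 s, if anything falls off the work surface, if the arm or the gripper's body presses on something with over 40 N, if the wrist force passes 120 N, or if a joint passes its speed limit or range.

## Working session

There is one attempt and no reset: what is moved stays moved. The work goes in short steps, Python scripts to look and compute and a tool call to move; the robot and the scene stay as the last step left them, time stands still between calls to the robot, and variables do not carry over. Pictures are saved under pics/ and viewed, at most 10 in all, crops included, and the job is handed in when it is done.

Besides the shell and the picture viewer there is one more tool, called after "Request:" by a JSON object that holds its "method" and its "body", one argument or row to a line. arm_command: Moves the arm, as the interface text tells. Its arguments: {"type":"object","properties":{"series":{"type":"array","items":{"type":"number"}}},"required":["series"]}

```bash
ls; mkdir -p pics; cat > h.py <<'E'
import numpy as np,cv2
from cell import monitor,viewer,workorder
def snap(name,fn):
    m=viewer.camera_model(name); p,d=viewer.get_image(name)
    np.savez('pics/'+fn+'.npz',p=p,d=d,K=m['mtx'],R=m['R'],t=m['t'])
    cv2.imwrite('pics/'+fn+'.png',cv2.cvtColor(p,cv2.COLOR_RGB2BGR)); return p,d
def world(f,u,v,z=None):
    """pixel -> world by depth, or by plane height z"""
    K,R,t=np.array(f['K']),np.array(f['R']),np.array(f['t']).ravel()
    r=np.linalg.inv(K)@[u,v,1.]
    if z is None: return R.T@(r*f['d'][int(round(v)),int(round(u))]-t)
    c=-R.T@t; w=R.T@r
    return c+w*(z-c[2])/w[2]
E
python3 - <<'E'
from h import *
a=snap('top','top0')[0];b=snap('side','side0')[0]
s=monitor.read_state();print({k:np.round(s[k],3) for k in ('clock','eef_pos','tool_rot','force','width')})
E
```

```text
pics
{'clock': np.float64(0.1), 'eef_pos': array([181.181, 623.686, 249.171]), 'tool_rot': array([-3.14 , -0.   ,  2.859]), 'force': array([-0.129, -0.31 , -0.587]), 'width': np.float64(85.647)}
```

View pics/top0.png

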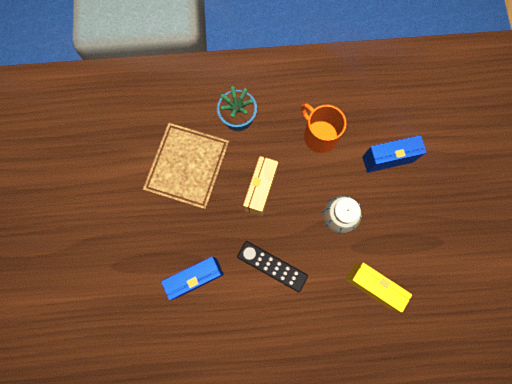

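View pics/side0.png

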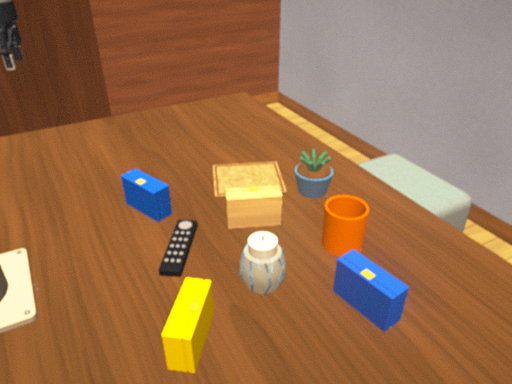

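Box candidates in the top view are the pale wooden one (261,184), blue ones at (192,278) and (397,153), and a yellow one at (382,287). The description fits the pale wooden one. The mat is at (187,165), the candle at (343,213), the mug at (324,128), the plant at (237,108) and the remote at (272,266). Next is a close crop.

```bash
python3 - <<'E'
from h import *
f=dict(np.load('pics/top0.npz'))
c=f['p'][110:240,130:300,::-1]; cv2.imwrite('pics/c0.png',cv2.resize(c,None,fx=4.6,fy=4.6,interpolation=cv2.INTER_CUBIC))
for n,u,v in [('cam',256,192),('box',263,185),('mat',187,165),('candle',346,208),('plant',237,108),('mug',323,128),('rem',272,266)]: print(n,world(f,u,v).round(),end=' ')
print()
# box top region by height; mat by outline
v,u=np.mgrid[100:240,130:300]; P=np.array([[world(f,a,b) for a,b in zip(ru,rv)] for ru,rv in zip(u,v)])
m=(P[...,2]>74)&(P[...,2]<90)&(u>235)&(u<285)&(v>145)
X=P[m][:,:2].astype(np.float32); print('box',m.sum(),cv2.minAreaRect(X),np.median(P[m][:,2]))
hsv=cv2.cvtColor(f['p'],cv2.COLOR_RGB2HSV)[100:240,130:300]
k=((hsv[...,2]>110)&(u<232)&(v>120)&(v<210)&(u>140)).astype(np.uint8)
cs=max(cv2.findContours(k,cv2.RETR_EXTERNAL,cv2.CHAIN_APPROX_NONE)[0],key=cv2.contourArea)
W=np.array([world(f,a+130,b+100,1)[:2] for a,b in cs[:,0]],np.float32); r=cv2.minAreaRect(W);print('mat',r,cv2.boxPoints(r).round())
E
```

```text
cam [544. -21.  79.] box [558. -37.  81.] mat [642. 143.  -0.] candle [ 490. -210.  103.] plant [754.   9.  62.] mug [ 710. -200.    4.] rem [382. -45.  20.] 
box 1035 ((563.7146606445312, -32.95996856689453), (43.62175750732422, 119.8318862915039), 67.78426361083984) 79.63943178283554
mat ((644.5643920898438, 148.1521453857422), (230.45437622070312, 224.58091735839844), 85.58092498779297) [[524.  42.]
 [748.  25.]
 [765. 254.]
 [541. 272.]]
```

View pics/c0.png

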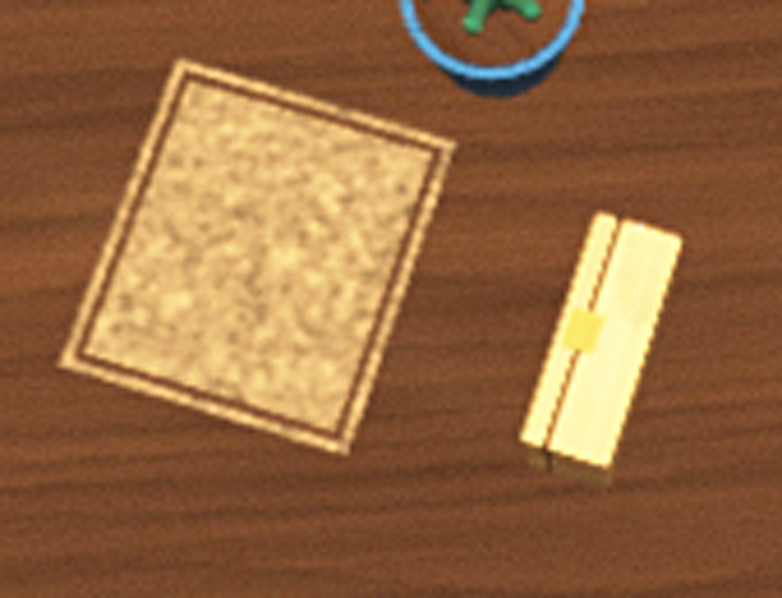

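The crop confirms the pale wooden box, with its top face from (600,212)/(682,236) to (522,440)/(610,467). The mat corners are at (180,58), (457,145), (348,455) and (60,363).

```bash
python3 - <<'E'
from h import *
f=dict(np.load('pics/top0.npz'))
C=np.array([world(f,130+a/4.6-.5+.1,110+b/4.6-.4,1)[:2] for a,b in [(180,58),(457,145),(348,455),(60,363)]])
print(C.round(1),[np.linalg.norm(C[i]-C[i-1]).round(1) for i in range(4)])
c=C.mean(0); d=(C[1]+C[2]-C[0]-C[3])/2; e=(C[1]-C[2]+C[0]-C[3])/2
print('mat c',c,'ang dir to mat',np.degrees(np.arctan2(*-d[::-1])),'side',np.degrees(np.arctan2(*e[::-1]))+90)
# candle/mug/plant positions from depth clouds
v,u=np.mgrid[0:384,0:512]; K,R,t=f['K'],f['R'],f['t'].ravel()
P=((np.linalg.inv(K)@np.stack([u,v,0*u+1]).reshape(3,-1))*f['d'].ravel()).T-t; P=(P@R).reshape(384,512,3)
for n,(a,b,c_,d_),z0 in [('candle',(315,185,370,240),40),('mug',(295,95,355,160),80),('plant',(210,80,262,135),50),('rem',(230,235,312,295),10),('blue',(155,250,228,303),70)]:
    q=P[b:d_,a:c_].reshape(-1,3); q=q[q[:,2]>z0]; print(n,q.min(0).round(),q.max(0).round())
g=(P[...,2]>20)&(abs(P[...,0]-564)<260)&(abs(P[...,1]-30)<260)
s=dict(np.load('pics/top0.npz'))
E
```

```text
[[756.8 184.8]
 [695.1  36.5]
 [529.7 103.5]
 [590.5 252.8]] [np.float64(179.6), np.float64(160.6), np.float64(178.4), np.float64(161.2)]
mat c [643.00433273 144.3907314 ] ang dir to mat 67.610634911612 side 67.8422452184927
candle [ 368. -254.   40.] [526. -18. 922.]
mug [ 368. -235.   80.] [743. -18. 922.]
plant [368. -37.  50.] [802.  57. 922.]
rem [ 322. -122.   11.] [444.  34. 922.]
blue [329. -18.  71.] [410. 192. 922.]
```

```bash
cat >> h.py <<'E'
from scipy.spatial.transform import Rotation as Ro
def to(x,y,z,yaw=None):
    s=monitor.read_state();R=Ro.from_euler('xyz',s['tool_rot']).as_matrix()
    print('t %.2f'%s['clock'],'eef',np.round(s['eef_pos'],1),'rot',np.round(s['tool_rot'],3),'F',np.round(s['force'],1),'w',round(float(s['width']),1))
    print('tool shift cm',((np.array([x,y,z])-s['eef_pos'])@R/10).round(2), 'roll deg',None if yaw is None else round(float((np.degrees(s['tool_rot'][2])-yaw+180)%360-180),1))
E
python3 - <<'E'
from h import *
to(542,-86,200,67.7)
m=viewer.camera_model('wrist');s=monitor.read_state();R=Ro.from_euler('xyz',s['tool_rot']).as_matrix()
print('cam in tool',(-np.array(m['R']).T@np.array(m['t']).ravel()-s['eef_pos'])@R)
f=dict(np.load('pics/top0.npz'))
for n,u,v,z in [('candle',348,210,112),('mug',326,122,95),('plant',237,106,80)]: print(n,world(f,u,v,z).round())
E
```

```text
t 0.10 eef [181.2 623.7 249.2] rot [-3.14  -0.     2.859] F [-0.1 -0.3 -0.6] w 85.6
tool shift cm [-54.45 -58.08   5.02] roll deg 96.1
cam in tool [  83.1037169    -0.13501452 -123.9214386 ]
candle [ 484. -211.  112.]
mug [ 690. -191.   95.]
plant [751.   8.  80.]
```

Request:
{"method": "arm_command", "body": {
  "series": [40,-2.7,-2.9,0,0,40,-5.4,-5.8,0,0,40,-8.2,-8.7,0,0,40,-10.9,-11.6,0,0,40,-13.6,-14.5,0,0]
}}

```text
clock: 0.52
eef_pos: [271.9, 444.9, 249.7]
tool_rot: [-3.141, -0.0, 2.859]
force: [0.7, 1.1, -0.5]
width: 33.8
gripper_force: 0.0
```

Request:
{"method": "arm_command", "body": {
  "series": [40,-2.7,-2.9,0,0,40,-5.4,-5.8,0,0,40,-8.2,-8.7,0,0,40,-10.9,-11.6,0,0,40,-13.6,-14.5,0,0]
}}

```text
clock: 0.93
eef_pos: [362.0, 267.9, 249.9]
tool_rot: [-3.141, -0.0, 2.859]
force: [0.6, -0.2, -0.4]
width: 34.1
gripper_force: 0.0
```

Request:
{"method": "arm_command", "body": {
  "series": [40,-2.7,-2.9,0,0,40,-5.4,-5.8,0,0,40,-8.2,-8.7,0,0,40,-10.9,-11.6,0,0,40,-13.6,-14.5,0,0]
}}

```text
clock: 1.35
eef_pos: [452.1, 90.7, 249.9]
tool_rot: [3.142, -0.0, 2.859]
force: [0.8, 0.9, -0.4]
width: 34.2
gripper_force: 0.0
```

Request:
{"method": "arm_command", "body": {
  "series": [40,-2.7,-2.9,1,7,40,-5.4,-5.8,2,14,40,-8.2,-8.7,3,21,40,-10.9,-11.6,4,28,40,-13.6,-14.5,5,35]
}}

```text
clock: 1.77
eef_pos: [542.3, -86.4, 199.3]
tool_rot: [-3.141, -0.0, 2.242]
force: [-0.5, 0.6, -0.1]
width: 34.4
gripper_force: 0.0
```

Request:
{"method": "arm_command", "body": {
  "series": [40,0,0,0,7,40,0,0,0,14,40,0,0,0,21,40,0,0,0,28,40,0,0,0,35]
}}

```text
clock: 2.18
eef_pos: [541.6, -84.6, 199.6]
tool_rot: [-3.141, -0.0, 1.631]
force: [0.3, 1.0, -0.7]
width: 34.5
gripper_force: 0.0
```

```bash
python3 -c "
from h import *
to(542,-86,120,67.7)"
```

```text
t 2.18 eef [541.6 -84.6 199.6] rot [-3.141 -0.     1.631] F [ 0.3  1.  -0.7] w 34.5
tool shift cm [-0.14  0.04  7.96] roll deg 25.7
```

Now finish the roll, then descend behind the box.

Request:
{"method": "arm_command", "body": {
  "series": [40,-0.1,0,1,6.5,40,-0.2,0,2,13,40,-0.2,0,3,19.5,40,-0.2,0,4,25.7,40,-0.2,0,5,25.7]
}}

```text
clock: 2.6
eef_pos: [541.8, -86.3, 149.0]
tool_rot: [-3.141, 0.001, 1.186]
force: [0.8, -0.3, 1.0]
width: 34.4
gripper_force: 0.0
```

```bash
python3 -c "
from h import *
to(542,-87,32,67.7)
snap('side','s1')"
```

```text
t 2.60 eef [541.8 -86.3 149. ] rot [-3.141e+00  1.000e-03  1.186e+00] F [ 0.8 -0.3  1. ] w 34.4
tool shift cm [-0.04  0.05 11.7 ] roll deg 0.3
```

View pics/s1.png

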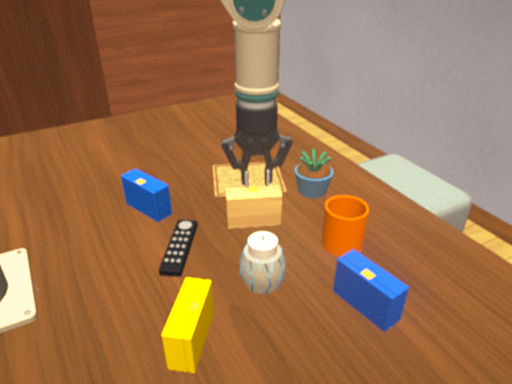

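The side view shows the gripper standing vertical between the candle (263,265) and the box (253,207), aligned with the box's width. Descending now.

Request:
{"method": "arm_command", "body": {
  "series": [40,-0.5,0,2.5,0.3,40,-0.5,0,5.5,0.3,40,-0.5,0,8.5,0.3,40,-0.5,0,11,0.3,40,-0.5,0,11.7,0.3]
}}

```text
clock: 3.07
eef_pos: [538.0, -90.4, 29.8]
tool_rot: [-3.136, 0.0, 1.186]
force: [-1.7, 0.5, -0.5]
width: 34.5
gripper_force: 0.0
```

Request:
{"method": "arm_command", "body": {
  "series": [40,0.3,0,0,0,40,0.6,0,0,0,40,0.9,0,0,0,40,1.3,0,0,0,40,1.6,0,0,0]
}}

```text
clock: 3.48
eef_pos: [547.4, -75.6, 34.3]
tool_rot: [3.139, -0.001, 1.184]
force: [0.6, 0.0, -0.1]
width: 34.0
gripper_force: 0.0
```

Request:
{"method": "arm_command", "body": {
  "series": [40,0.2,0,0,0,40,0.4,0,0,0,40,0.7,0,0,0,40,1.0,0,0,0,40,1.3,0,0,0]
}}

```text
clock: 3.9
eef_pos: [551.1, -64.6, 33.0]
tool_rot: [3.142, 0.001, 1.183]
force: [-0.7, -0.2, 0.7]
width: 34.3
gripper_force: 0.0
```

```bash
python3 -c "
from h import *
to(563.7,-33,32,67.7)
snap('side','s2');f=dict(np.load('pics/s2.npz'))
cv2.imwrite('pics/s2c.png',cv2.resize(f['p'][120:300,170:360,::-1],None,fx=3.2,fy=3.2,interpolation=cv2.INTER_CUBIC))"
```

```text
t 3.90 eef [551.1 -64.6  33. ] rot [3.142e+00 1.000e-03 1.183e+00] F [-0.7 -0.2  0.7] w 34.3
tool shift cm [ 3.4  -0.02  0.1 ] roll deg 0.1
```

View pics/s2c.png

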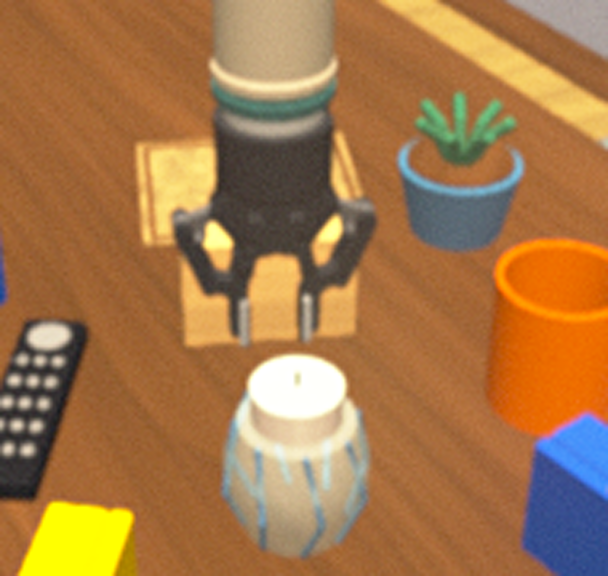

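The fingertips are just behind the box's lower back face, around (242,325) and (307,325). The gripper body and knuckles clear its top. A gentle 15 mm push comes first.

Request:
{"method": "arm_command", "body": {
  "series": [40,0.3,0,0,0,40,0.6,0,0,0,40,0.9,0,0,0,40,1.2,0,0,0,40,1.5,0,0,0]
}}

```text
clock: 4.37
eef_pos: [556.8, -50.7, 33.0]
tool_rot: [3.141, 0.001, 1.183]
force: [-2.1, -2.9, 0.7]
width: 33.9
gripper_force: 1.1
```

```bash
cat >> h.py <<'E'
def box(fn):
    """box top plane tilt and back-face check from the side camera cloud, in mat axes"""
    s=monitor.read_state(); p,d=snap('side',fn); f=dict(np.load('pics/%s.npz'%fn))
    v,u=np.mgrid[0:384,0:512]; K,R,t=f['K'],f['R'],f['t'].ravel()
    P=((np.linalg.inv(K)@np.stack([u,v,0*u+1]).reshape(3,-1))*f['d'].ravel()).T-t; P=P@R
    h=cv2.cvtColor(f['p'],cv2.COLOR_RGB2HSV).reshape(-1,3)
    a=np.radians(67.7); ax=np.array([[np.sin(a),-np.cos(a)],[np.cos(a),np.sin(a)]])
    q=(P[:,:2]-[643,144.4])@ax.T; M=np.c_[q,P[:,2]]
    k=(h[:,2]>90)&(h[:,1]>60)&(abs(q[:,0])<90)&(q[:,1]>-240)&(q[:,1]<90)&(P[:,2]>8)&(P[:,2]<95)
    M=M[k]; print('n',len(M),'min',np.percentile(M,1,0).round(1),'max',np.percentile(M,99,0).round(1))
    e=s['eef_pos'][:2]-[643,144.4]; print('tcp in mat',(ax@e).round(1),s['eef_pos'][2].round(1),'yaw',np.degrees(s['tool_rot'][2]).round(2),'t',s['clock'])
    for lo,hi in [(10,25),(25,40),(40,55),(55,70)]:
        b=M[(M[:,2]>lo)&(M[:,2]<hi)]
        if len(b)>10:
            b=b[b[:,1]<np.percentile(b[:,1],20)+6]; c=np.polyfit(b[:,0],b[:,1],1); print('z',lo,hi,'back y',np.median(b[:,1]).round(1),'slope',c[0].round(3),'x',b[:,0].min().round(),b[:,0].max().round())
E
python3 -c "
from h import *
box('s3')"
```

```text
n 1157 min [ -67.5 -230.1    9.1] max [  50.9 -174.7   91.7]
tcp in mat [  -5.7 -213.3] 33.0 yaw 67.76 t 4.3667
z 10 25 back y -203.0 slope 0.0 x -68.0 50.0
z 25 40 back y -201.6 slope 0.001 x -67.0 52.0
z 40 55 back y -200.5 slope 0.001 x -66.0 52.0
z 55 70 back y -225.3 slope 0.006 x -56.0 42.0
```

Request:
{"method": "arm_command", "body": {
  "series": [40,0.6,0,0,0,40,1.2,0,0,0,40,1.8,0,0,0,40,2.4,0,0,0,40,3,0,0,0]
}}

```text
clock: 4.83
eef_pos: [568.3, -21.9, 33.0]
tool_rot: [-3.141, -0.0, 1.184]
force: [-1.3, -2.3, 2.3]
width: 34.5
gripper_force: 1.1
```

```bash
python3 -c "
from h import *
box('s4')
import h
f=dict(np.load('pics/side0.npz'));h.snap=lambda *a:(0,0)
np.savez('pics/tmp.npz',**f);h.box('tmp')"
```

```text
n 1150 min [ -67.9 -199.7    8.4] max [  49.9 -143.1   92.6]
tcp in mat [  -6.  -182.2] 33.0 yaw 67.82 t 4.8333
z 10 25 back y -171.7 slope -0.0 x -68.0 50.0
z 25 40 back y -170.5 slope -0.006 x -67.0 50.0
z 40 55 back y -169.4 slope -0.009 x -67.0 50.0
z 55 70 back y -194.1 slope -0.0 x -58.0 41.0
n 2046 min [ -67.3 -218.7    9.4] max [  50.7 -174.7   81.3]
tcp in mat [  -6.1 -180.2] 32.9 yaw 67.92 t 4.8833
z 10 25 back y -215.7 slope -0.001 x -68.0 50.0
z 25 40 back y -215.6 slope -0.001 x -68.0 52.0
z 40 55 back y -215.6 slope 0.0 x -67.0 52.0
z 55 70 back y -215.6 slope 0.003 x -67.0 51.0
```

Request:
{"method": "arm_command", "body": {
  "series": [40,0.6,0,0,0,40,1.2,0,0,0,40,1.8,0,0,0,40,2.4,0,0,0,40,3,0,0,0]
}}

```text
clock: 5.3
eef_pos: [579.6, 5.7, 33.0]
tool_rot: [-3.141, -0.0, 1.183]
force: [-1.1, -3.3, 1.5]
width: 34.3
gripper_force: 1.1
```

```bash
python3 -c "
from h import *
box('s5')"
```

```text
n 1104 min [ -68.  -169.     8.8] max [  49.8 -112.3   91.3]
tcp in mat [  -6.  -152.3] 33.0 yaw 67.8 t 5.3
z 10 25 back y -142.4 slope 0.001 x -66.0 50.0
z 25 40 back y -140.7 slope -0.001 x -68.0 50.0
z 40 55 back y -139.4 slope -0.011 x -67.0 50.0
z 55 70 back y -163.9 slope 0.014 x -57.0 43.0
```

Request:
{"method": "arm_command", "body": {
  "series": [40,-0.6,0,0,0,40,-0.6,0,0,0,40,0.2,0,0,0,40,0.8,0,0,0,40,1.4,0,0,0]
}}

```text
clock: 5.77
eef_pos: [584.9, 18.1, 33.1]
tool_rot: [3.142, 0.0, 1.183]
force: [-1.4, -2.9, 2.2]
width: 33.8
gripper_force: 1.1
```

Request:
{"method": "arm_command", "body": {
  "series": [40,0.4,0,0,0,40,0.8,0,0,0,40,1.2,0,0,0,40,1.6,0,0,0,40,2,0,0,0]
}}

```text
clock: 6.18
eef_pos: [592.3, 36.6, 33.0]
tool_rot: [-3.142, 0.0, 1.183]
force: [-1.8, -3.1, 2.9]
width: 34.3
gripper_force: 1.2
```

```bash
python3 -c "
from h import *
box('s6')"
```

```text
n 1086 min [ -68.2 -136.4    8.8] max [ 50.1 -76.8  91.8]
tcp in mat [  -6.  -118.9] 33.0 yaw 67.78 t 6.1833
z 10 25 back y -108.9 slope -0.005 x -67.0 50.0
z 25 40 back y -107.4 slope -0.008 x -68.0 50.0
z 40 55 back y -106.3 slope -0.016 x -68.0 50.0
z 55 70 back y -130.1 slope 0.02 x -57.0 41.0
```

Request:
{"method": "arm_command", "body": {
  "series": [40,0.5,0,0,0,40,1,0,0,0,40,1.5,0,0,0,40,1.9,0,0,0,40,2.3,0,0,0]
}}

```text
clock: 6.65
eef_pos: [601.1, 58.4, 33.0]
tool_rot: [-3.141, 0.0, 1.184]
force: [-1.4, -3.6, 2.5]
width: 33.9
gripper_force: 1.2
```

Request:
{"method": "arm_command", "body": {
  "series": [40,-0.3,0,0,0,40,-0.8,0,0,0,40,-1.6,0,0,0,40,-2.4,0,0,0,40,-2.5,0,0,0]
}}

```text
clock: 7.07
eef_pos: [590.7, 32.1, 33.1]
tool_rot: [-3.141, 0.001, 1.18]
force: [-1.0, -0.2, -0.0]
width: 33.7
gripper_force: 0.0
```

```bash
python3 -c "
from h import *
box('s7')"
```

```text
n 815 min [ -68.4 -141.2    9. ] max [ 50.8 -69.7  93.1]
tcp in mat [  -5.8 -123.8] 33.1 yaw 67.63 t 7.0667
z 10 25 back y -85.7 slope -0.025 x -68.0 51.0
z 25 40 back y -86.1 slope -0.078 x -68.0 51.0
z 40 55 back y -130.1 slope 0.089 x -38.0 23.0
z 55 70 back y -135.8 slope 0.005 x -57.0 42.0
```

The box stands upright and square with its back face at about -86 mm, so its centre is 64 mm from the mat's centre. Next, raise the tool and push near the top.

Request:
{"method": "arm_command", "body": {
  "series": [40,-0.3,0,-1.2,0,40,-0.3,0,-2.5,0,40,-0.3,0,-4,0,40,-0.3,0,-5.2,0,40,-0.3,0,-5.2,0]
}}

```text
clock: 7.53
eef_pos: [592.6, 32.0, 88.5]
tool_rot: [3.136, -0.002, 1.184]
force: [1.4, -0.0, 0.4]
width: 34.1
gripper_force: 0.0
```

Request:
{"method": "arm_command", "body": {
  "series": [40,0.6,0,0,0,40,1.2,0,0,0,40,1.8,0,0,0,40,2.4,0,0,0,40,3,0,0,0]
}}

```text
clock: 7.95
eef_pos: [601.6, 60.4, 84.3]
tool_rot: [-3.141, 0.001, 1.184]
force: [-1.4, -1.4, 0.7]
width: 34.2
gripper_force: 1.0
```

Request:
{"method": "arm_command", "body": {
  "series": [40,0.5,0,0,0,40,1,0,0,0,40,1.5,0,0,0,40,2,0,0,0,40,2.5,0,0,0]
}}

```text
clock: 8.37
eef_pos: [611.5, 83.5, 85.0]
tool_rot: [-3.142, -0.0, 1.183]
force: [-0.4, 0.7, 0.9]
width: 34.4
gripper_force: 0.2
```

Request:
{"method": "arm_command", "body": {
  "series": [40,0.6,0,0,0,40,1.2,0,0,0,40,1.6,0,0,0,40,1.6,0,0,0,40,1.6,0,0,0]
}}

```text
clock: 8.78
eef_pos: [617.2, 98.1, 84.9]
tool_rot: [-3.141, 0.0, 1.184]
force: [-0.1, -0.4, -0.5]
width: 34.2
gripper_force: 0.0
```

```bash
python3 -c "
from h import *
box('s8')"
```

```text
n 1195 min [-68.  -64.5   8.4] max [49.9 37.7 90.9]
tcp in mat [ -6.3 -52.7] 84.9 yaw 67.84 t 8.7833
z 10 25 back y -38.7 slope 0.003 x -68.0 51.0
z 25 40 back y -38.6 slope 0.002 x -68.0 50.0
z 40 55 back y -35.4 slope 0.013 x -67.0 51.0
```

View pics/s8.png

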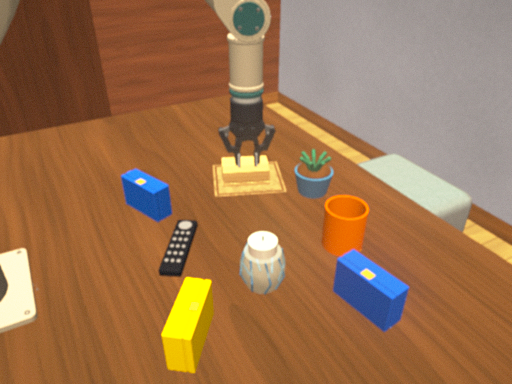

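The box lies flat on the mat at about (246,170), spanning y -39 to about 41 and x -68 to 51, well inside the edges. The other objects haven't moved. Now I retreat straight up and confirm.

Request:
{"method": "arm_command", "body": {
  "series": [40,0,0,-2,0,40,0,0,-4,0,40,0,0,-7,0,40,0,0,-10,0,40,0,0,-10,0]
}}

```text
clock: 9.25
eef_pos: [620.7, 96.5, 190.8]
tool_rot: [3.133, -0.004, 1.182]
force: [1.0, -1.3, 0.4]
width: 34.2
gripper_force: 0.0
```

Request:
{"method": "arm_command", "body": {
  "series": [40,0,0,0,0,40,0,0,0,0,40,0,0,0,0,40,0,0,0,0,40,0,0,0,0]
}}

```text
clock: 9.67
eef_pos: [616.6, 97.6, 183.9]
tool_rot: [-3.14, 0.001, 1.183]
force: [0.2, -0.7, 1.1]
width: 34.4
gripper_force: 0.0
```

```bash
python3 -c "
from h import *
box('s9'); print(workorder.finish_job())"
```

```text
n 1231 min [-68.1 -42.5   8.6] max [50.  38.1 45.6]
tcp in mat [ -6.6 -53.3] 183.9 yaw 67.79 t 9.6667
z 10 25 back y -38.8 slope 0.007 x -68.0 51.0
z 25 40 back y -38.8 slope 0.007 x -68.0 50.0
z 40 55 back y -34.0 slope 0.01 x -67.0 51.0
the job is handed in; nothing more can be done
None
```

The wooden box lies flat on the cork mat, at least 20 mm inside every edge, with the other objects left where they were; the job was handed in at about 9.7 s, and no verdict came back.

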